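# Tip used tubes into the discard bin and hold its flap at the balance point

### The arm

A 7-joint arm with a two-finger parallel gripper is mounted at the origin on a cart in front of the work surface, level with it; the furniture and walls round the work are solid. World frame = base frame: x ahead of the robot, y to its left, z up, the work surface at z = 0. Lengths are in m, angles in rad, forces in N, time in s.
With the tool pointing down it reaches from about 0.425 to 0.875 m from the base axis. Payload 4.7 kg.
Tool frame: the origin (TCP) lies where the fingers leave the gripper's body, on its centre line; the fingertips stand 70 mm ahead of it and the grasp point (between the pads) lies 51 mm ahead of it; z points along the fingers, y is the line along which they close (so a half turn about z gives the same grasp; the last joint's range is limited). The gripper opens to 87 mm and grips with 3 to 60 N. Pads are 19 mm wide; open, the fingers measure 117 mm over their backs; the gripper's body (75 mm by 190 mm) begins 51 mm behind the grasp point.
Start: joints at [1.218, 0.321, -0.07, 1.45, 0.023, 1.371, -0.057], TCP at [0.233, -0.607, 0.292] pointing down, gripper open.
Joint ranges: [-2.86, 2.86], [-0.3, 2.09], [-1.38, 1.24], [0.06, 2.45], [-1.56, 4.7], [0.09, 2.05], [-2.69, 2.69]. Speed limits (rad/s): [2.57, 2.57, 3.14, 3.14, 3.14, 3.14, 3.14].

### API

Orientations are given as a rotation vector (axis times angle).
In Python, from bench import ctrl gives the robot as it stands.
- The arm moves only by the tool drive_tool, never from a script. Its argument "motion" is a list of rows, each a list of 3 entries, a list of its own where there are three numbers: the shift along the tool's x, y, z in cm, then the turn, a rotation vector about the tool's x, y, z in degrees, then the opening, from -1 (shut) to 1 (fully open). In form: [[[x, y, z], [ax, ay, az], claw], ...]. A call has 1 to 12 rows; each row shifts and turns the commanded pose from where the row before left it, along the tool's axes as they then stand; what a row does not reach is not made up. A row lasts 1/8 s, in which the tool goes at most 62.5 mm and 10.7 degrees, less where a joint would pass 70% of its speed; a pose out of reach is approached as far as the arm can. A call with a gripper value outside its range is refused whole. The fingers move at their own pace and stop on an object; "force" is the grip in N (left out, the last holds). Time passes only in rows, so rows that do not move let the fingers close. It gives the time, the measured TCP pose, the force, the opening and the grip force at its end, in the units of the state.
- ctrl.get_state(): the state, without advancing time (a new reading comes with each control period).
- ctrl.get_image(name): name is "side" or "top" or "wrist"; returns the picture (420x560x3 uint8, red, green, blue); there is no depth.
- ctrl.calibration(name): a dict with "K" (3x3 intrinsics, pixels), "origin" and "attitude" of the camera in the world; the wrist camera has in their place "tool_from_camera" (4x4, takes a point from camera to tool coordinates, whose origin is the TCP and whose axes are the flange's). Camera axes: x right, y up, looking along -z (the intrinsics and any distortion apply to the point x, -y, -z); pixel columns grow to the right and rows downward; lengths in m; the calibration is good to about 2 mm. A picture is of the moment at which its call begins: read the wrist's pose just before it. calibration takes no time and is no camera call.
- ctrl.close_job(): hands the job in; it is judged then, once.
The state is a dict: "time": time; "joint_positions": joint angles; "qd": joint speeds; "joint_torque": joint torques, N m; "position": TCP position; "tool_rot": TCP orientation; "ft_force": force on the tool from outside, world axes, zero at the start; "torque": the same for the moment, N m; "grip_width": opening from 0.0 (shut) to 1.0 (fully open); "grip_force": force on a finger pad.
Only numpy, scipy, OpenCV 4.12 (cv2) and the standard library are available. Lean on these libraries where they do the work, as an engineer would, in place of code of your own. Each camera call takes 0.05 s, during which the arm holds its last target. There are 200 camera calls.

### The job

Take the bar of the discard bin's fold-down loading tray and swing the tray up steadily, without letting it slam, so that the four used tubes lying on it slide into the bin. Stop the tray just about upright, at its balance point, where it falls neither back open nor shut, and finish while still gripping the bar and holding it there, so that I can count the tubes before the bin is shut; leave everything else on the table alone.

Things in the scene. Friction and masses are not known exactly. Their poses are not given: they have to be found in the camera images.
- discard_bin: bare steel box, open on top, for used tubes: 126 (x) by 176 (y) by 100 high outside, walls 4 thick, floor about 4 thick; it stands fast on a non-slip foot and does not move. Origin: centre of its underside on the table, z up. Its own -x side is the front: there the fold-down loading tray (flap) is hinged along the rim and juts out towards the robot. The bin's yaw differs from start to start
- flap_angle (a joint): hinge of the loading tray (flap), rad. 0: tray open, level, in front of the bin, on its stop. It grows as the bar end is swung up and over towards the bin; 1.57: the tray's floor stands vertical; 3.14: it lies shut over the bin. The hinge turns freely. The empty flap balances at 1.55: below it the flap falls back open, above it the flap falls shut.
- flap: the fold-down flap: a shallow tray of 4 thick steel, 122 long from the hinge to its front edge, 172 wide, with 16 high walls at both sides and along the front edge, open towards the hinge; with its grip bar it weighs 0.32 kg. Origin: middle of the hinge axis, 104 above the table, 59 in front of the bin's centre. Axes: y along the hinge (parallel to the bin's y), x from the bar to the hinge, z out of the tray's floor
- grip_bar (a point): round steel bar, 12 diameter, at the free end of the flap, fixed to it: it runs parallel to the hinge between two 12 thick arms with 104 of bar free between them. This point: middle of the bar's axis, 176 from the hinge axis; 106 above the table when open, clear all round, 48 of free space to the tray. Axes: y along the bar, x towards the hinge. Being round, it can turn between the fingers while the flap swings
- tube_1: used sample tube with push-in cap, 73 long, body 13 diameter, cap 15 diameter and 15 long, 14 g; starts lying lengthwise on the loading tray, cap towards the bin, free to roll and slide. Origin: centre of its round bottom end; its z axis runs along the tube to the cap. The tubes start to slide when the tray is tipped to roughly 0.5 to 0.9 rad
- tube_1_cap (a point): point on the axis of tube_1, 3 inside the outer end of its cap (70 from the bottom end)
- tube_2: used sample tube with push-in cap, 73 long, body 13 diameter, cap 15 diameter and 15 long, 14 g; starts lying lengthwise on the loading tray, cap towards the bin, free to roll and slide. Origin: centre of its round bottom end; its z axis runs along the tube to the cap. The tubes start to slide when the tray is tipped to roughly 0.5 to 0.9 rad
- tube_2_cap (a point): point on the axis of tube_2, 3 inside the outer end of its cap (70 from the bottom end)
- tube_3: used sample tube with push-in cap, 73 long, body 13 diameter, cap 15 diameter and 15 long, 14 g; starts lying lengthwise on the loading tray, cap towards the bin, free to roll and slide. Origin: centre of its round bottom end; its z axis runs along the tube to the cap. The tubes start to slide when the tray is tipped to roughly 0.5 to 0.9 rad
- tube_3_cap (a point): point on the axis of tube_3, 3 inside the outer end of its cap (70 from the bottom end)
- tube_4: used sample tube with push-in cap, 73 long, body 13 diameter, cap 15 diameter and 15 long, 14 g; starts lying lengthwise on the loading tray, cap towards the bin, free to roll and slide. Origin: centre of its round bottom end; its z axis runs along the tube to the cap. The tubes start to slide when the tray is tipped to roughly 0.5 to 0.9 rad
- tube_4_cap (a point): point on the axis of tube_4, 3 inside the outer end of its cap (70 from the bottom end)
- tip_box: pipette-tip box, 76x104x56; loose bystander to be left alone. Origin: centre of its underside
- tally_counter: desk cell counter with keys, 90x163x45; loose bystander to be left alone. Origin: centre of its underside
- stain_a: small stain bottle, 42 diameter, 92 high, at the right edge of the table; just to the right of it, from about x = 0.5 on, stands a cart with a centrifuge (0.2 to 0.42 above the table, its open lid higher still), solid: keep the arm clear of it, also on the way in; loose bystander to be left alone. Origin: centre of its underside
- stain_b: small stain bottle, 46 diameter, 98 high; loose bystander to be left alone. Origin: centre of its underside
- oil_bottle: dropper bottle, 30 diameter, 91 high; loose bystander to be left alone. Origin: centre of its underside
- petri_dish: covered petri dish, 59 diameter, 14 high; loose bystander to be left alone. Origin: centre of its underside

How it is judged:
On the way:
1. all four tubes have slid from the tray into the bin (x of tube_1 in the frame of discard_bin between -0.063 and 0.063 m and y of tube_1 in the frame of discard_bin between -0.088 and 0.088 m and z of each of tube_1, tube_2, tube_3, tube_4 in the frame of discard_bin below 0.095 m and x of tube_1_cap in the frame of discard_bin between -0.063 and 0.063 m and y of tube_1_cap in the frame of discard_bin between -0.088 and 0.088 m and z of each of tube_1_cap, tube_2_cap, tube_3_cap, tube_4_cap in the frame of discard_bin below 0.105 m and x of tube_2 in the frame of discard_bin between -0.063 and 0.063 m and y of tube_2 in the frame of discard_bin between -0.088 and 0.088 m and x of tube_2_cap in the frame of discard_bin between -0.063 and 0.063 m and y of tube_2_cap in the frame of discard_bin between -0.088 and 0.088 m and x of tube_3 in the frame of discard_bin between -0.063 and 0.063 m and y of tube_3 in the frame of discard_bin between -0.088 and 0.088 m and x of tube_3_cap in the frame of discard_bin between -0.063 and 0.063 m and y of tube_3_cap in the frame of discard_bin between -0.088 and 0.088 m and x of tube_4 in the frame of discard_bin between -0.063 and 0.063 m and y of tube_4 in the frame of discard_bin between -0.088 and 0.088 m and x of tube_4_cap in the frame of discard_bin between -0.063 and 0.063 m and y of tube_4_cap in the frame of discard_bin between -0.088 and 0.088 m), for 0.2 s.
At the end, for the whole second after the job is handed in: The flap stands still within 0.08 rad of its balance point (1.55 rad), the fingers gripping its bar with more than 2 N, and all four tubes are in the bin with both ends below its rim (all of step 1 and value of joint flap_angle between 1.47 and 1.63 rad and velocity of joint flap_angle between -0.1 and 0.1 rad/s and contact force between the fingers and flap above 2 N); the arm keeps its last pose, push and grip.
It fails at once if the flap is flung or let slam (faster than 3 rad/s) (velocity of joint flap_angle above 3 rad/s or velocity of joint flap_angle below -3 rad/s).
It fails at once if the flap goes far over towards shut (beyond 2.1 rad) (value of joint flap_angle above 2.1 rad).
It fails at once if a tube falls beside the bin ((height (world z) of tube_1 below 0.07 m and (x of tube_1 in the frame of discard_bin below -0.07 m or x of tube_1 in the frame of discard_bin above 0.07 m or y of tube_1 in the frame of discard_bin below -0.095 m or y of tube_1 in the frame of discard_bin above 0.095 m)) or (height (world z) of tube_2 below 0.07 m and (x of tube_2 in the frame of discard_bin below -0.07 m or x of tube_2 in the frame of discard_bin above 0.07 m or y of tube_2 in the frame of discard_bin below -0.095 m or y of tube_2 in the frame of discard_bin above 0.095 m)) or (height (world z) of tube_3 below 0.07 m and (x of tube_3 in the frame of discard_bin below -0.07 m or x of tube_3 in the frame of discard_bin above 0.07 m or y of tube_3 in the frame of discard_bin below -0.095 m or y of tube_3 in the frame of discard_bin above 0.095 m)) or (height (world z) of tube_4 below 0.07 m and (x of tube_4 in the frame of discard_bin below -0.07 m or x of tube_4 in the frame of discard_bin above 0.07 m or y of tube_4 in the frame of discard_bin below -0.095 m or y of tube_4 in the frame of discard_bin above 0.095 m))).
It fails at once if another thing on the table is moved by more than 2 cm (distance of any of tip_box, tally_counter, stain_a, stain_b, oil_bottle, petri_dish from where it was at the start of the episode above 0.02 m).
It also fails if it takes over 40 s, if anything falls off the work surface, if the arm or the gripper's body presses on something with over 40 N, if the wrist force passes 120 N, or if a joint passes its speed limit or range.

## Working session

There is one attempt and no reset: what is moved stays moved. The work goes in short steps, Python scripts to look and compute and a tool call to move; the robot and the scene stay as the last step left them, time stands still between calls to the robot, and variables do not carry over. Pictures are saved under pics/ and viewed, at most 10 in all, crops included, and the job is handed in when it is done.

Besides the shell and the picture viewer there is one more tool, called after ">>>" by a JSON object that holds its "name" and its "arguments", one argument or row to a line. drive_tool: Moves the arm, as the interface text tells. Its arguments: {"type":"object","properties":{"motion":{"type":"array","items":{"type":"array"}},"force":{"type":"number"}},"required":["motion"]}

```bash
mkdir -p pics
python3 - <<'E'
from bench import ctrl
import cv2,numpy as np
np.set_printoptions(precision=4,suppress=True)
s=ctrl.get_state();print(s)
for n in("top","side"):
    cv2.imwrite(f"pics/{n}0.png",ctrl.get_image(n)[:,:,::-1]);print(n,ctrl.calibration(n))
print(ctrl.calibration("wrist"))
E
```

```text
{'time': 0.0, 'joint_positions': array([ 1.2181,  0.3218, -0.0701,  1.4517,  0.0226,  1.3708, -0.0569]), 'qd': array([-0.001 , -0.0001, -0.0017, -0.0009,  0.0013,  0.0004,  0.    ]), 'joint_torque': array([  0.0001, -49.128 ,  -0.4039, -31.2524,  -0.064 ,   0.0437,
         0.0002]), 'position': array([ 0.2329, -0.6064,  0.2911]), 'tool_rot': array([-3.087 , -0.5727,  0.0007]), 'ft_force': array([-0.1888,  0.347 ,  0.881 ]), 'torque': array([-0.0193, -0.0302, -0.0146]), 'grip_force': 0.0, 'grip_width': 1.002393447752411}
top {'K': array([[450.066 ,   0.    , 282.7955],
       [  0.    , 450.066 , 211.9677],
       [  0.    ,   0.    ,   1.    ]]), 'origin': array([0.4448, 0.1734, 0.9281]), 'attitude': array([ 0.0854, -0.129 , -1.5625])}
side {'K': array([[462.4337,   0.    , 279.4695],
       [  0.    , 462.4337, 201.3055],
       [  0.    ,   0.    ,   1.    ]]), 'origin': array([0.3852, 0.8714, 0.5219]), 'attitude': array([ 0.1685, -1.4266, -2.5437])}
{'K': array([[321.1306,   0.    , 281.2685],
       [  0.    , 321.1306, 206.6941],
       [  0.    ,   0.    ,   1.    ]]), 'tool_from_camera': array([[-0.0004,  0.9601,  0.2795,  0.0769],
       [ 1.    ,  0.0003,  0.0005, -0.0003],
       [ 0.0004,  0.2795, -0.9601, -0.0924],
       [ 0.    ,  0.    ,  0.    ,  1.    ]])}
```

View pics/top0.png

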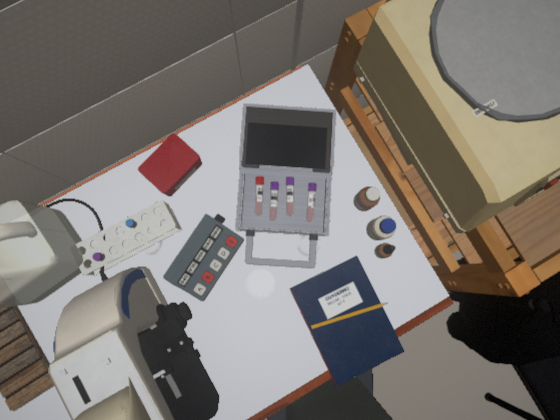

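View pics/side0.png

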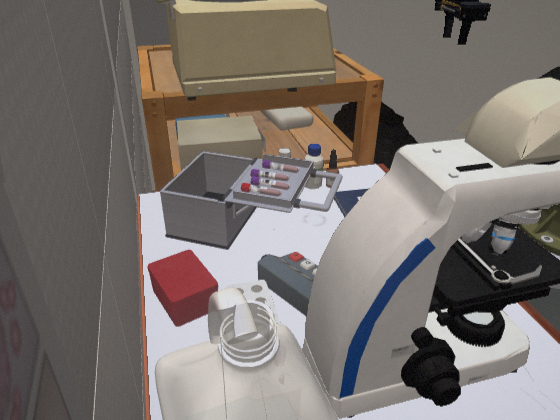

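The top view shows the bin at about (288,138), its tray at (283,200) with four tubes, and the bar at roughly (247,263)–(316,266). The side view agrees with this. Next I'll convert the pixels to positions.

```bash
cat > h.py <<'E'
import numpy as np,cv2
from scipy.spatial.transform import Rotation as R
from bench import ctrl
np.set_printoptions(precision=4,suppress=True)
def pose(n,s=None):
    c=ctrl.calibration(n)
    if n!="wrist": return c["K"],R.from_rotvec(c["attitude"]).as_matrix(),c["origin"]
    T=np.eye(4);T[:3,:3]=R.from_rotvec(s["tool_rot"]).as_matrix();T[:3,3]=s["position"];T=T@c["tool_from_camera"]
    return c["K"],T[:3,:3],T[:3,3]
def ray(n,uv,z,s=None):
    K,A,o=pose(n,s);d=A@np.array([(uv[0]-K[0,2])/K[0,0],-(uv[1]-K[1,2])/K[1,1],-1]);return o+d*(z-o[2])/d[2]
def proj(n,p,s=None):
    K,A,o=pose(n,s);q=A.T@(np.asarray(p)-o);return K[0,0]*q[0]/-q[2]+K[0,2],-K[1,1]*q[1]/-q[2]+K[1,2]
E
python3 - <<'E'
from h import *
for uv in[(247,262),(316,266),(282,264.5)]:print("bar",ray("top",uv,.106))
for uv in[(245,105),(334,108)]:print("back rim",ray("top",uv,.1))
for uv in[(237,232),(328,236)]:print("tray front",ray("top",uv,.12))
im=cv2.imread("pics/top0.png")[95:285,225:345];cv2.imwrite("pics/c1.png",cv2.resize(im,None,fx=3.1,fy=3.1,interpolation=cv2.INTER_CUBIC))
E
```

```text
bar [0.4659 0.2154 0.106 ]
bar [0.4592 0.09   0.106 ]
bar [0.4617 0.1519 0.106 ]
back rim [0.7651 0.2238 0.1   ]
back rim [0.7616 0.0527 0.1   ]
tray front [0.5191 0.2334 0.12  ]
tray front [0.5129 0.0694 0.12  ]
```

View pics/c1.png

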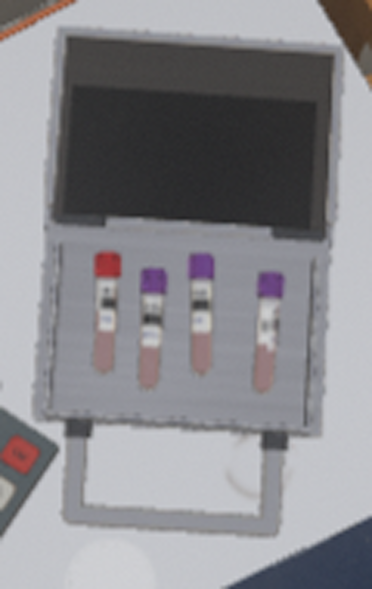

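The crop shows the bar axis running from (65,517) to (280,529), the back rim corners at (60,30) and (340,47), and the tray's front edge at about (38,418)–(320,432).

Run:
```python
from h import *
f=lambda u,v:(225+u/3.1,95+v/3.1)
def line(a,b,z):
    a=ray("top",f(*a),z);b=ray("top",f(*b),z);d=a-b;print(a,b,"len",np.hypot(*d[:2]),"yaw",np.degrees(np.arctan2(-d[0],d[1])),"mid",(a+b)/2);return (a+b)/2
b=line((65,517),(281,529),.106)
r=line((60,28),(343,47),.1)
t=line((38,418),(320,433),.12)
print("bar-rim",np.hypot(*(b-r)[:2]),"exp",.176+.059+.063, "dir",np.degrees(np.arctan2(*(r-b)[1::-1])))
print("bar-trayfront",np.hypot(*(b-t)[:2]),"exp",.054)
for h in(0.45,.5):pass
```

```text
[0.4663 0.2172 0.106 ] [0.4599 0.0907 0.106 ] len 0.126736781806418 yaw -2.9185203322573035 mid [0.4631 0.154  0.106 ]
[0.7671 0.2251 0.1   ] [0.7573 0.0496 0.1   ] len 0.17574772229889293 yaw -3.1848797276986796 mid [0.7622 0.1373 0.1   ]
[0.523 0.233 0.12 ] [0.5153 0.069  0.12  ] len 0.16419856046118708 yaw -2.701300598492331 mid [0.5191 0.151  0.12  ]
bar-rim 0.29952890008624317 exp 0.298 dir -3.1824564718823067
bar-trayfront 0.05609815183303408 exp 0.054
```

Run:
```python
from h import *
for nm,uv in dict(centri_low=(440,232),centri_mid=(400,160),post=(465,310),wood=(530,290),lid=(433,45),lid2=(450,85)).items():
    print(nm,[ray("top",uv,z)[:2] for z in(.2,.3,.42)])
for nm,uv in dict(stain_a=(386,250),b=(385,220),oil=(370,190),scope=(190,310),scope2=(217,400)).items():
    print(nm,[ray("top",uv,z)[:2] for z in(.09,.2)])
```

```text
centri_low [array([ 0.5138, -0.1046]), array([ 0.5043, -0.0664]), array([ 0.4929, -0.0206])]
centri_mid [array([ 0.6342, -0.0424]), array([ 0.6082, -0.0128]), array([0.577 , 0.0228])]
post [array([ 0.3885, -0.1396]), array([ 0.3962, -0.0966]), array([ 0.4055, -0.045 ])]
wood [array([ 0.4204, -0.2478]), array([ 0.4237, -0.1899]), array([ 0.4278, -0.1205])]
lid [array([ 0.84  , -0.1068]), array([ 0.7857, -0.0683]), array([ 0.7206, -0.0222])]
lid2 [array([ 0.7674, -0.1333]), array([ 0.7231, -0.0911]), array([ 0.6699, -0.0406])]
stain_a [array([ 0.4898, -0.0431]), array([ 0.4839, -0.0147])]
b [array([ 0.5463, -0.0427]), array([ 0.533 , -0.0144])]
oil [array([ 0.6036, -0.0156]), array([0.5828, 0.0092])]
scope [array([0.3793, 0.3182]), array([0.3879, 0.2992])]
scope2 [array([0.2231, 0.2657]), array([0.2522, 0.2536])]
```

Plan: keep the tool pointing down, raise it above the centrifuge (which tops out at 0.42), pull it in, sweep left, then descend over the bar.

>>> {"name": "drive_tool", "arguments": {
  "motion": [
    [[0,-2,-3],[0,0,0],0.1],
    [[0,-2,-3],[0,0,0],0.1],
    [[0,-2,-3],[0,0,0],0.1],
    [[0,-2,-3],[0,0,0],0.1],
    [[0,-2,-3],[0,0,0],0.1],
    [[0,-2,-3],[0,0,0],0.1],
    [[0,-2,-3],[0,0,0],0.1],
    [[0,-2,-2],[0,0,0],0.1],
    [[0,-2,0],[0,0,0],0.1],
    [[0,0,0],[0,0,0],0.1],
    [[0,0,0],[0,0,0],0.1]
  ]
}}

```text
time: 1.48
position: [0.1686, -0.4391, 0.5217]
tool_rot: [-3.088, -0.573, 0.0]
ft_force: [-0.7, -0.1, -0.0]
grip_width: 0.551
grip_force: 0.0
```

>>> {"name": "drive_tool", "arguments": {
  "motion": [
    [[5,-0.27,0],[0,0,-6.1],0.1],
    [[5,-0.27,0],[0,0,-6.1],0.1],
    [[5,-0.27,0],[0,0,-6.1],0.1],
    [[5,-0.27,0],[0,0,-6.1],0.1],
    [[5,-0.27,0],[0,0,-6.1],0.1],
    [[5,-0.27,0],[0,0,-6.1],0.1],
    [[5,-0.27,0],[0,0,-6.1],0.1],
    [[5,-0.27,0],[0,0,-6.1],0.1],
    [[5,-0.27,0],[0,0,-6.1],0.1],
    [[5,-0.27,0],[0,0,-6.1],0.1],
    [[5,-0.27,0],[0,0,-6.1],0.1],
    [[5,-0.27,0],[0,0,-6.1],0.1]
  ]
}}

```text
time: 2.98
position: [0.4694, 0.0366, 0.5214]
tool_rot: [-2.133, -2.304, -0.0]
ft_force: [0.7, -0.0, 0.1]
grip_width: 0.55
grip_force: 0.0
```

>>> {"name": "drive_tool", "arguments": {
  "motion": [
    [[5,-0.27,0],[0,0,-6.1],0.1],
    [[5,-0.27,0],[0,0,-6.1],0.1],
    [[0,0,0],[0,0,9],0.1],
    [[0,0,0],[0,0,9],0.1],
    [[0,0,0],[0,0,0],0.1],
    [[0,0,0],[0,0,0],0.1]
  ]
}}

```text
time: 3.72
position: [0.4511, 0.1334, 0.5219]
tool_rot: [-2.249, -2.192, 0.0]
ft_force: [0.3, -0.4, -0.7]
grip_width: 0.551
grip_force: 0.0
```

```bash
cat > rel.py <<'E'
from h import *
def rel(bar,yaw,h=.051):
    s=ctrl.get_state();A=R.from_rotvec(s["tool_rot"])
    y=np.array([np.cos(yaw),np.sin(yaw),0]);z=np.array([0,0,-1.]);T=np.array([np.cross(y,z),y,z]).T
    d=np.array(bar)-T@np.array([0,0,h])-s["position"]
    print("pos",s["position"],"shift cm",A.inv().apply(d)*100,"turn",np.degrees((A.inv()*R.from_matrix(T)).as_rotvec()),"q",s["joint_positions"])
    return s
E
python3 - <<'E'
from rel import *
s=rel([.463,.154,.106],np.radians(-3.0))
cv2.imwrite("pics/w1.png",ctrl.get_image("wrist")[:,:,::-1])
u=proj("wrist",[.463,.154,.106],s);print(u)
for a in(-.052,.052):print(proj("wrist",[.463-a*np.sin(-.052),.154+a,.106],s))
E
```

```text
pos [0.4511 0.1334 0.5219] shift cm [ 2.069   1.1708 36.4869] turn [-0.0496 -0.0313  1.5488] q [ 0.5538 -0.0645 -0.8298  1.41   -0.0494  1.7756 -0.3103]
(np.float64(288.7748769541371), np.float64(150.775171202602))
(np.float64(287.7192546986302), np.float64(183.3102724285271))
(np.float64(289.89307236854603), np.float64(116.31151641664691))
```

View pics/w1.png

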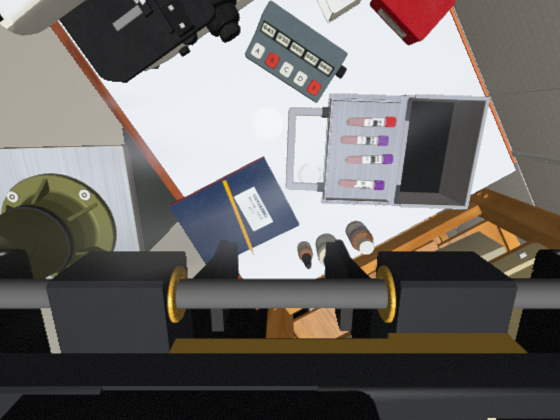

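The wrist view shows the bar at about u=292, v=108–189, and the prediction was u=289. I'll go down partway and check again from nearer.

>>> {"name": "drive_tool", "arguments": {
  "motion": [
    [[0.5,0.3,3],[0,0,0.4],0.1],
    [[0.5,0.3,4],[0,0,0.4],0.1],
    [[0.5,0.3,4],[0,0,0.4],0.1],
    [[0.5,0.3,4],[0,0,0.3],0.1],
    [[0,0,4],[0,0,0],0.1],
    [[0,0,3],[0,0,0],0.1],
    [[0,0,0],[0,0,0],0.1],
    [[0,0,0],[0,0,0],0.1]
  ]
}}

```text
time: 4.78
position: [0.4641, 0.1534, 0.3035]
tool_rot: [2.279, 2.161, 0.002]
ft_force: [0.4, 1.3, 0.4]
grip_width: 0.551
grip_force: 0.0
```

Run:
```python
from rel import *
s=rel([.463,.154,.106],np.radians(-3.0))
im=ctrl.get_image("wrist")[:,:,::-1].copy()
u=proj("wrist",[.463,.154,.106],s);print(u)
for a in(-.058,.058):
  p=proj("wrist",[.463-a*np.sin(-.052),.154+a,.106],s);print(p);cv2.circle(im,(int(p[0]),int(p[1])),2,(0,255,0),-1)
cv2.imwrite("pics/w2.png",im)
```

```text
pos [0.4641 0.1534 0.3035] shift cm [ 0.0444 -0.1369 14.6473] turn [ 0.0848 -0.0351 -0.0587] q [ 0.5221 -0.0004 -0.8838  1.7968 -0.0003  1.3435 -0.415 ]
(np.float64(279.7189690317392), np.float64(198.84752677703088))
(np.float64(279.90696132219017), np.float64(255.93979188357596))
(np.float64(279.5095295684811), np.float64(135.2418686331593))
```

View pics/w2.png

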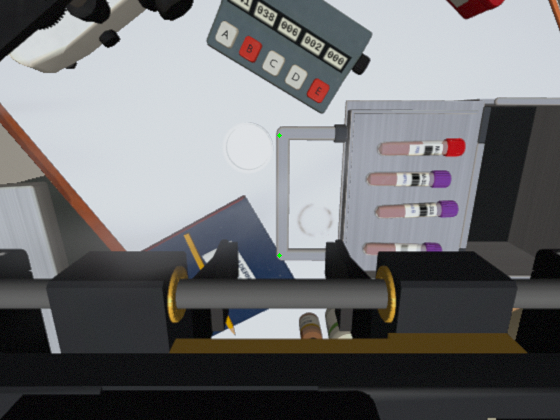

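The bar is at u≈283 against a predicted 280, so it sits about 3 mm further out, at x≈0.466. I'll descend and grip.

>>> {"name": "drive_tool", "arguments": {
  "motion": [
    [[0,0.15,3],[0,0,0],0.1],
    [[0,0,3],[0,0,0],0.1],
    [[0,0,3],[0,0,0],0.1],
    [[0,0,3],[0,0,0],0.1],
    [[0,0,1.6],[0,0,0],0.1],
    [[0,0,1],[0,0,0],0.1],
    [[0,0,0],[0,0,0],0.1],
    [[0,0,0],[0,0,0],0.1]
  ]
}}

```text
time: 5.82
position: [0.4657, 0.1534, 0.1572]
tool_rot: [2.28, 2.16, 0.002]
ft_force: [-0.1, -0.2, 0.6]
grip_width: 0.552
grip_force: 0.0
```

Run:
```python
from rel import *
s=rel([.466,.154,.106],np.radians(-3.0));print(s["ft_force"])
a=ctrl.get_image("side")[:,:,::-1][120:260,150:370];b=ctrl.get_image("top")[:,:,::-1][90:300,200:360]
a=cv2.resize(a,(500,318));b=cv2.resize(b,(242,318));cv2.imwrite("pics/n1.png",np.hstack([a,b]))
```

```text
pos [0.4657 0.1534 0.1572] shift cm [0.0646 0.0292 0.0179] turn [ 0.0953 -0.0146 -0.0844] q [ 0.4596  0.1812 -0.8887  1.9748  0.1621  1.0559 -0.555 ]
[-0.0748 -0.2449  0.619 ]
```

View pics/n1.png

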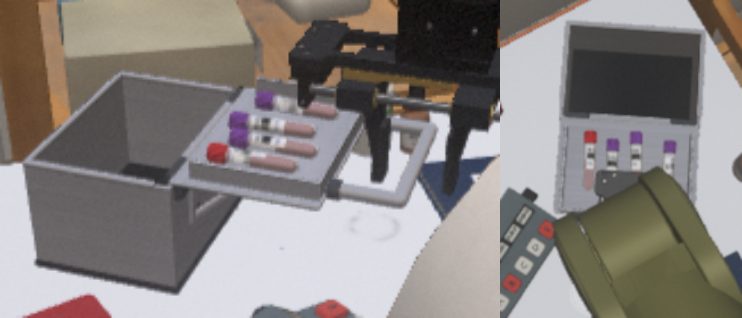

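The fingers straddle the bar, with one in the gap at about (378,150) and the other outside at (450,150), so I'll close them.

>>> {"name": "drive_tool", "arguments": {
  "motion": [
    [[0,0,0],[0,0,0],-1],
    [[0,0,0],[0,0,0],-1],
    [[0,0,0],[0,0,0],-1],
    [[0,0,0],[0,0,0],-1],
    [[0,0,0],[0,0,0],-1],
    [[0,0,0],[0,0,0],-1],
    [[0,0,0],[0,0,0],-1],
    [[0,0,0],[0,0,0],-1]
  ],
  "force": 20
}}

```text
time: 6.92
position: [0.4652, 0.1531, 0.1562]
tool_rot: [2.28, 2.161, 0.001]
ft_force: [2.3, 0.9, -3.1]
grip_width: 0.129
grip_force: 20.0
```

Run:
```python
from rel import *
s=rel([.466,.154,.106],np.radians(-3.0));print(s["ft_force"],s["grip_width"]*87)
# rows for swing: tool y fwd, z down; r .176
a0=.0114
for N,th in((12,np.linspace(0,.6,13)),(12,np.linspace(.6,1.2,13))):
  d=np.diff(np.c_[-np.cos(th+a0),np.sin(th+a0)]*17.6,axis=0);print(d)
```

```text
pos [0.4652 0.1531 0.1562] shift cm [ 0.095   0.071  -0.0774] turn [ 0.034  -0.0084 -0.0881] q [ 0.4596  0.1822 -0.8884  1.9761  0.1626  1.0549 -0.5552]
[ 2.3053  0.9031 -3.0696] 11.261579247240894
[[0.032  0.8793]
 [0.0759 0.8766]
 [0.1196 0.8717]
 [0.1631 0.8647]
 [0.2061 0.8554]
 [0.2486 0.8441]
 [0.2904 0.8306]
 [0.3316 0.815 ]
 [0.3719 0.7974]
 [0.4113 0.7779]
 [0.4497 0.7563]
 [0.4869 0.7329]]
[[0.5229 0.7077]
 [0.5576 0.6806]
 [0.591  0.6519]
 [0.6228 0.6216]
 [0.6531 0.5897]
 [0.6818 0.5563]
 [0.7087 0.5215]
 [0.7339 0.4854]
 [0.7572 0.4482]
 [0.7787 0.4098]
 [0.7982 0.3703]
 [0.8157 0.33  ]]
```

Gripped. I'll swing 0→0.6 rad at 0.4 rad/s.

>>> {"name": "drive_tool", "arguments": {
  "motion": [
    [[0,0.03,-0.88],[0,0,0],-1],
    [[0,0.08,-0.88],[0,0,0],-1],
    [[0,0.12,-0.87],[0,0,0],-1],
    [[0,0.16,-0.86],[0,0,0],-1],
    [[0,0.21,-0.86],[0,0,0],-1],
    [[0,0.25,-0.84],[0,0,0],-1],
    [[0,0.29,-0.83],[0,0,0],-1],
    [[0,0.33,-0.81],[0,0,0],-1],
    [[0,0.37,-0.8],[0,0,0],-1],
    [[0,0.41,-0.78],[0,0,0],-1],
    [[0,0.45,-0.76],[0,0,0],-1],
    [[0,0.49,-0.73],[0,0,0],-1]
  ]
}}

```text
time: 8.43
position: [0.4957, 0.1512, 0.2554]
tool_rot: [-2.279, -2.16, 0.006]
ft_force: [-5.4, -3.0, -0.1]
grip_width: 0.129
grip_force: 20.0
```

```bash
cat > ang.py <<'E'
from rel import *
def ang(th,dx=0,dz=0):
    # bar position from measured open grasp
    y=np.radians(-3.0);P0=np.array([.4655,.1531,.1562]);u=np.array([np.cos(y),np.sin(y),0])
    s=ctrl.get_state();A=R.from_rotvec(s["tool_rot"])
    H=P0+.176*u+[0,0,-.002];v=s["position"]-H
    print("t",s["time"],"angle",np.arctan2(v[2],-v@u),"r",np.linalg.norm(v),"F",s["ft_force"],"w",s["grip_width"],s["grip_force"],"q",s["joint_positions"])
    t=H-.176*np.cos(th+.0114)*u+[0,0,.176*np.sin(th+.0114)]
    print("to go cm",A.inv().apply(t-s["position"])*100,"axis z",A.apply([0,0,1]));return s
E
python3 -c "
from ang import *
ang(1.2)"
```

```text
t 8.425 angle 0.6067577784119932 r 0.17742050141308258 F [-5.4317 -3.0327 -0.1197] w 0.1287826613639444 19.99817669391632 q [ 0.4868  0.1381 -0.8913  1.7973  0.1122  1.2631 -0.4878]
to go cm [ 0.0274  8.3607 -6.3908] axis z [-0.0039 -0.0013 -1.    ]
```

The measurements agree with the plan. I'll continue to about 1.2 rad.

>>> {"name": "drive_tool", "arguments": {
  "motion": [
    [[0,0.52,-0.7],[0,0,0],-1],
    [[0,0.56,-0.68],[0,0,0],-1],
    [[0,0.59,-0.65],[0,0,0],-1],
    [[0,0.62,-0.62],[0,0,0],-1],
    [[0,0.65,-0.59],[0,0,0],-1],
    [[0,0.68,-0.56],[0,0,0],-1],
    [[0,0.71,-0.52],[0,0,0],-1],
    [[0,0.73,-0.48],[0,0,0],-1],
    [[0,0.76,-0.45],[0,0,0],-1],
    [[0,0.78,-0.41],[0,0,0],-1],
    [[0,0.8,-0.37],[0,0,0],-1],
    [[0,0.82,-0.33],[0,0,0],-1]
  ]
}}

```text
time: 9.93
position: [0.5792, 0.1464, 0.3208]
tool_rot: [2.281, 2.159, -0.001]
ft_force: [-4.7, -3.5, 6.2]
grip_width: 0.127
grip_force: 20.0
```

```bash
python3 -c "
from ang import *
ang(1.55)
a=ctrl.get_image('side')[:,:,::-1][60:260,150:370];b=ctrl.get_image('top')[:,:,::-1][90:300,200:360]
cv2.imwrite('pics/n2.png',np.hstack([cv2.resize(a,(470,427)),cv2.resize(b,(325,427))]))"
```

```text
t 9.925 angle 1.2142408972472727 r 0.17779783848378056 F [-4.6916 -3.527   6.2171] w 0.12736680347618318 20.00308334827423 q [ 0.411   0.299  -0.861   1.5218  0.2291  1.4258 -0.5159]
to go cm [ 0.0873  6.0406 -0.9365] axis z [ 0.0002 -0.0013 -1.    ]
```

View pics/n2.png

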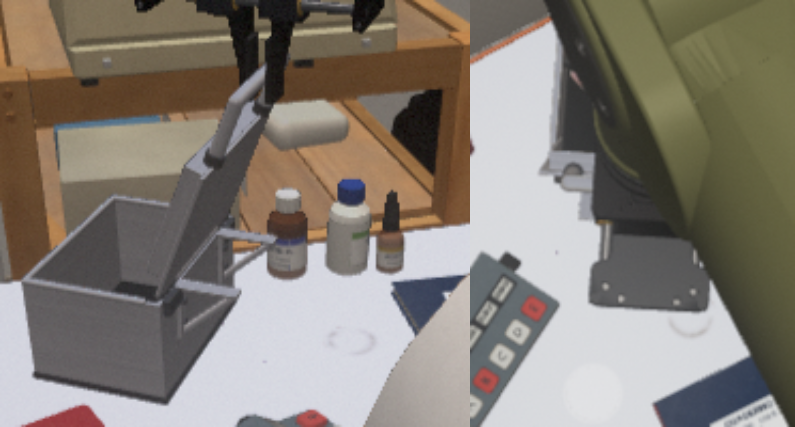

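The flap is at about 1.2 rad and looks sound, with no tubes visible outside. I'll move on to 1.55 and slow down.

>>> {"name": "drive_tool", "arguments": {
  "motion": [
    [[0,0.83,-0.26],[0,0,0],-1],
    [[0,0.85,-0.21],[0,0,0],-1],
    [[0,0.85,-0.16],[0,0,0],-1],
    [[0,0.8,-0.12],[0,0,0],-1],
    [[0,0.7,-0.07],[0,0,0],-1],
    [[0,0.6,-0.05],[0,0,0],-1],
    [[0,0.5,-0.04],[0,0,0],-1],
    [[0,0.4,-0.02],[0,0,0],-1],
    [[0,0.3,-0.01],[0,0,0],-1],
    [[0,0.2,0],[0,0,0],-1],
    [[0,0,0],[0,0,0],-1],
    [[0,0,0],[0,0,0],-1]
  ]
}}

```text
time: 11.52
position: [0.6402, 0.1428, 0.33]
tool_rot: [2.28, 2.157, 0.002]
ft_force: [-1.1, -3.0, 5.1]
grip_width: 0.13
grip_force: 20.1
```

```bash
python3 -c "
from ang import *
s=ang(1.55)
y=np.radians(-3.0);u=np.array([np.cos(y),np.sin(y),0]);w=np.array([-u[1],u[0],0])
H=np.array([.4655,.1531,.1052])+.176*u+[0,0,-.002]
a=ctrl.get_image('side')[:,:,::-1].copy()
for th in(1.45,1.55,1.65):
  for e in(-.08,.08):
    p=H+w*e-.122*np.cos(th)*u+[0,0,.122*np.sin(th)];x=proj('side',p);cv2.circle(a,(round(x[0]),round(x[1])),1,(0,255,0) if th==1.55 else (0,0,255),-1)
for e in(-.088,.088):x=proj('side',H+w*e);cv2.circle(a,(round(x[0]),round(x[1])),1,(255,0,0),-1)
cv2.imwrite('pics/n3.png',cv2.resize(a[80:270,150:370],None,fx=3,fy=3,interpolation=cv2.INTER_CUBIC))"
```

```text
t 11.525 angle 1.5652611674687966 r 0.17577522559961822 F [-1.0569 -2.9906  5.1223] w 0.13017979844795674 20.0738587975502 q [ 0.3354  0.4299 -0.8258  1.3567  0.3144  1.4857 -0.5251]
to go cm [ 0.1132 -0.0684 -0.0226] axis z [ 0.0027 -0.0007 -1.    ]
```

View pics/n3.png

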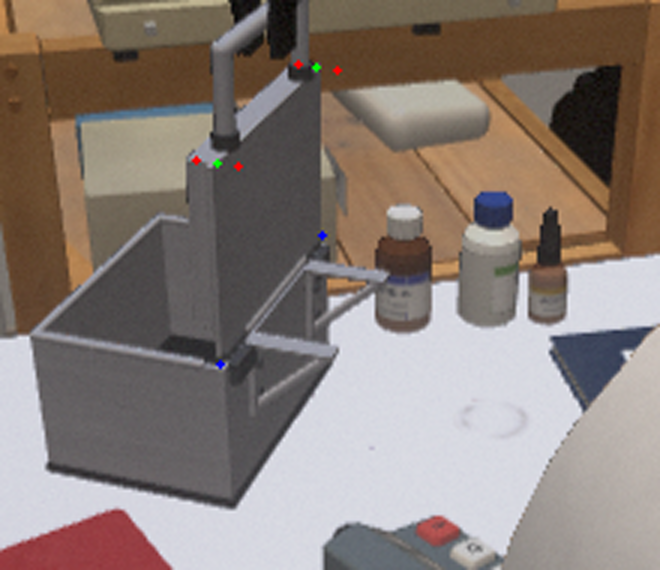

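The flap stands upright: its back edge falls on the 1.55 rad marks at (217,163) and (316,68). I'll check for the tubes using the top and wrist cameras.

```bash
python3 -c "
from h import *
b=ctrl.get_image('top')[:,:,::-1][80:230,200:360];w=ctrl.get_image('wrist')[:,:,::-1]
c=ctrl.get_image('side')[:,:,::-1][140:260,150:270]
c=cv2.convertScaleAbs(c,alpha=1.8)
cv2.imwrite('pics/n4.png',np.hstack([cv2.resize(b,(260,244)),cv2.resize(w,(290,244)),cv2.resize(c,(244,244))]))"
```

```text
(no output)
```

View pics/n4.png

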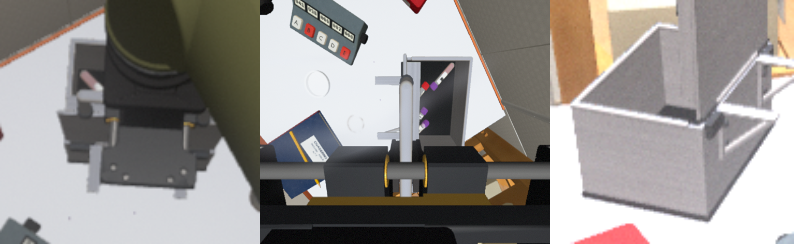

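The wrist view shows the tubes inside the bin, with red and purple caps near (425,85–130). One leans toward the back wall at (450,68), so I'll take an enlarged look.

```bash
python3 -c "
from h import *
s=ctrl.get_state();w=ctrl.get_image('wrist')[:,:,::-1]
cv2.imwrite('pics/n5.png',cv2.resize(w[80:260,270:430],None,fx=3.3,fy=3.3,interpolation=cv2.INTER_CUBIC))
for z in(.006,.05,.1):print(z,[ray('wrist',(270+290/3.3*0+d[0],d[1]),z,s)-[0,0,0] for d in [(98,118)]])
y=np.radians(-3.0);u=np.array([np.cos(y),np.sin(y),0]);w_=np.array([-u[1],u[0],0])
C=np.array([.4655,.1531,0])+(.176+.059)*u
for z in(0.004,.1):print(z,[np.round((np.array(proj('wrist',C+a*u+b*w_+[0,0,z],s))-[270,80])*3.3) for a in(-.059,.059) for b in(-.084,.084)])"
```

```text
0.006 [array([0.7533, 0.2078, 0.006 ])]
0.05 [array([0.7418, 0.2091, 0.05  ])]
0.1 [array([0.7287, 0.2105, 0.1   ])]
0.004 [array([ 38., 505.]), array([37., 87.]), array([318., 504.]), array([350.,  86.])]
0.1 [array([ 39., 608.]), array([38., 80.]), array([392., 606.]), array([444.,  79.])]
```

View pics/n5.png

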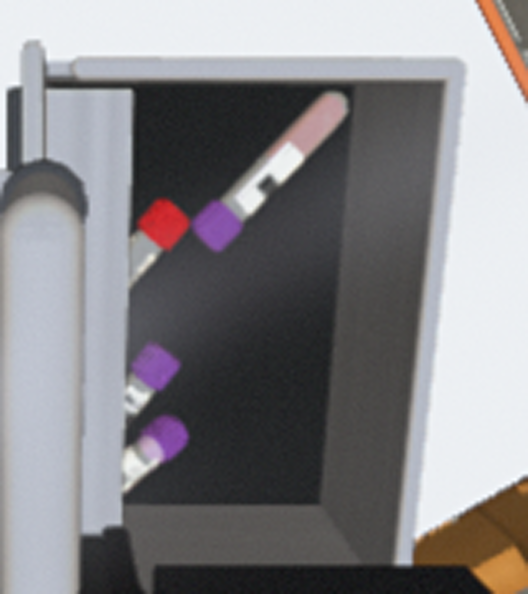

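All four tubes lie on the bin floor, with caps at (163,223), (217,225), (155,366) and (165,437). I'm handing the job in.

```bash
python3 -c "
from ang import *
ang(1.55);print(ctrl.close_job())"
```

```text
t 11.775 angle 1.565105691305485 r 0.17576074713916548 F [-0.4217 -3.8784  4.7717] w 0.13132484410612005 20.073696998879313 q [ 0.3355  0.4298 -0.8259  1.3568  0.3144  1.4857 -0.5251]
to go cm [ 0.115  -0.0656 -0.0241] axis z [ 0.0027 -0.0008 -1.    ]
the job is handed in; nothing more can be done
None
```

The tray is held at about 1.55 rad, its balance point, with the bar gripped at 20 N; all four tubes lie on the bin floor, nothing else on the table was knowingly touched, and the job was handed in at 11.8 s (no verdict was returned).

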